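# Press the watch's case back home with the hung hand press

### The job

Lift the blue-headed hand press up and off its forked hook and with its white die gently press the watch's proud, crooked case back into the case until it sits fully home and level. Then stand the press upright, fully on the green rest pad, and let go. Keep the gripper's fingers off the watch and its holder, and leave the other press on its hook and the other things on the bench where they are.

Things in the scene. Friction and masses are not known exactly. Their poses are not given: they have to be found in the camera images.
- blue_press: Hand press with BLUE head, hung upright by its collar on either forked hook; 126 to 252 g. Origin: centre of the die's flat underside, z up (50 mm over the bench when hung). In mm from there: white die, diameter 32, z 0-13; shank, diameter 12, z 13-72; collar, diameter 40, z 72-78; cylindrical blue head to grip, diameter 28, z 78-122. The die cannot pass up between the prongs.
- black_press: Second hand press of the same make and sizes but with a BLACK head and a smaller brass die (diameter 24), hanging on the other hook. Not needed; to stay hanging. Origin: centre of the die's underside, z up.
- stand: Fixed steel; origin on the bench between two posts (y -75, +75 mm). Base x -30 to 60, y -110 to 110, 12 high. At each post a fork of two prongs (diameter 8, clear gap 18) runs along the stand's -x, x -30 to -90, tops at height 122; ends turn up to 136, the highest point. Press axis at x about -60. To free a press: lift its collar over the tips, then draw it out along the stand's -x.
- case_holder: Fixed black round holder, diameter 76, with four screw clamps (reaching 41 mm from the axis, below height 36), holding a steel watch case of diameter 43 whose rim is at height 33. Origin on the bench at its axis, z up. It carries the case back.
- case_back_height (a joint): How far (m) the case back stands above its seat: 0 fully home; starts at 0.0035 to 0.0045, at most 0.005. A stiff press fit: about 8 N straight down moves it (the press's weight is not enough); it stops hard at 0 and does not spring back. 15 to 25 N is plenty; above 60 N harms the watch.
- case_back_tilt (a joint): Tilt (rad) of the case back about the case holder's y axis through the disc's centre: 0 level; starts at 0.05 to 0.10. A few N at the high edge level it, as the flat die comes down; it stops hard at 0 and does not spring back.
- case_back_top (a point): Centre of the top face of the case back, a round brass disc of diameter 36 and 3 mm thick, on the axis of the case holder. When home, its top face is 36 mm above the bench (3 mm above the case's rim).
- rest_pad: Fixed flat green round pad, diameter 84, 6 mm thick, on the bench. Origin: centre of its underside (pad top is z +6 mm). The holder and the pad may change places.
- loupe: Loose black eye loupe, diameter 38, 30 mm tall; bystander. Origin under its centre.
- tweezers: Loose brass tweezers lying flat, about 130 x 13 x 6 mm; bystander. Origin at the middle of the underside.
- screwdriver: Loose screwdriver with red handle lying on the bench, 130 mm long, along its x axis; bystander. Origin on the bench under its middle part.
- jar: Loose small amber jar with white cap, diameter 44, 45 mm tall; bystander. Origin under its centre.
Things that resemble listed ones, but are neither listed nor needed, are in the scene too. Leave any pink look-alike of the blue_press alone. Of the things that look like the rest_pad, the larger one is meant.

How it is judged (in metres and radians):
On the way, in this order (a step that is already met when the one before it is completed fails the run):
1. the blue press is off its hook and drawn clear of the fork (horizontal distance between blue_press and stand above 0.13 m), for 0.1 s.
2. the case back is pressed fully home and level by the blue press (value of joint case_back_height below 0.0012 m and value of joint case_back_tilt below 0.03 rad and contact force between blue_press and case_holder above 1 N), for 0.1 s.
At the end, for the whole second after the job is handed in: The case back is home (height under 1.2 mm, tilt under 0.03 rad); the blue press stands upright (within 0.08 rad) and at rest with its whole die on the green pad (axes within 27 mm); the black press hangs on its hook and loupe, tweezers, screwdriver and jar are within 30 mm of where they were (value of joint case_back_height below 0.0012 m and value of joint case_back_tilt below 0.03 rad and horizontal distance between blue_press and rest_pad below 0.027 m and z of blue_press in the frame of rest_pad between 0.003 and 0.009 m and angle between blue_press's own z axis and vertical below 0.08 rad and linear speed of blue_press below 0.02 m/s and distance of each of black_press, loupe, tweezers, screwdriver, jar from where it was at the start of the episode below 0.03 m); the robot touches nothing.
It fails at once if the fingers touch the watch or its holder with more than 1 N (contact force between the fingers and case_holder above 1 N).
It fails at once if the press is rammed: more than 60 N on the watch and its holder, or on the pad (contact force between blue_press and case_holder above 60 N or contact force between blue_press and rest_pad above 60 N).
It fails at once if the black press or a bystander (loupe, tweezers, screwdriver, jar) is moved by more than 30 mm (distance of any of black_press, loupe, tweezers, screwdriver, jar from where it was at the start of the episode above 0.03 m).
It also fails if it takes over 48 s, if anything falls off the work surface, if the arm or the gripper's body presses on something with over 40 N, if the wrist force passes 120 N, or if a joint passes its speed limit or range.

### The arm

A 6-joint arm with a two-finger parallel gripper is mounted at the origin on the work surface. World frame = base frame: x ahead of the robot, y to its left, z up, the work surface at z = 0. Lengths are in mm, angles in rad, forces in N, time in s.
With the tool pointing down it reaches from about 350 to 1000 mm from the base axis. Payload 7.1 kg.
Tool frame: the origin (TCP) lies at the very end of the fingers, on their centre line; the grasp point (between the pads) lies 19 mm behind it; z points along the fingers, y is the line along which they close (so a half turn about z gives the same grasp; the last joint's range is limited). The gripper opens to 85 mm and grips with 20 to 120 N. Pads are 22 mm wide; open, the fingers measure 114 mm over their backs; the gripper's body (76 mm by 85 mm) begins 54 mm behind the grasp point. The pads swing forward as they close: fully open they stand 13 mm farther back than shut.
Start: joints at [-1.305, 0.423, 1.63, -0, 1.089, -0.019], TCP at [175.622, -599.802, 231.319] pointing down, gripper open.
Joint ranges: [-3, 3], [-0.9, 2.11], [0.09, 2.58], [-1.31, 4.45], [0.11, 2.69], [-2.54, 2.54]. Speed limits (rad/s): [2.39, 2.39, 3.01, 3.14, 3.14, 3.14].

### API

Orientations are given as a 3x3 rotation matrix whose columns are the frame's x, y, z axes.
In Python, from plant import telemetry, get_image, calibration, workorder, trace, spot_point gives the robot as it stands.
- The arm moves only by the tool step_arm, never from a script. Its argument "moves" is a list that holds one entry, the list of rows, each a list of 5 numbers: the shift along the tool's x, y, z in units of 25 mm (1.0 is 25 mm), then the turn about the tool's z in units of 5 degrees (1.0 is 5 degrees), then the opening, from -1 (shut) to 1 (fully open). In form: [[[dx, dy, dz, turn, grip], ...]]. A call has 1 to 12 rows; each row shifts and turns the commanded pose from where the row before left it, along the tool's axes as they then stand; what a row does not reach is not made up. A row lasts 1/8 s, in which the tool goes at most 62.5 mm and 10.7 degrees, less where a joint would pass 70% of its speed; a pose out of reach is approached as far as the arm can. A call is refused whole if a number of a shift passes 1 or a number of a turn 1, either way. A call with a gripper value outside its range is refused whole. The fingers move at their own pace and stop on an object; "squeeze" is the grip in N (left out, the last holds). Time passes only in rows, so rows that do not move let the fingers close. It gives the time, the measured TCP pose, the force, the opening and the grip force at its end, in the units of the state.
- telemetry.sense(): the state, without advancing time (a new reading comes with each control period).
- get_image(name): name is "scene" or "side" or "wrist"; returns the picture (420x560x3 uint8, red, green, blue); there is no depth.
- calibration(name): a dict with "camera_matrix" (3x3 intrinsics, pixels), "world_to_cam" (4x4, takes a point from world to camera coordinates). Camera axes: x right, y up, looking along -z (the intrinsics and any distortion apply to the point x, -y, -z); pixel columns grow to the right and rows downward; lengths in mm; the calibration is good to about 2 mm. A picture is of the moment at which its call begins: read the wrist's pose just before it. calibration takes no time and is no camera call; for the wrist camera it gives the pose at the moment of the call.
- workorder.finish_job(): hands the job in; it is judged then, once.
Trained networks look in the newest picture that a camera, given by its name, has taken for a name from the list of things; names that differ only in an ending like _2 or _b are one class to them, and where a whole thing is asked for, a point or a joint stands for the part that bears it (a point fixed in the world has none). Each returns a list of dicts, best first, with "p" (0 to 1); they miss things now and then, are a little off and sometimes report something else, mostly with a low value. They report only what shows in the picture. A call takes as long as a camera call. They do not tell look-alikes from the thing itself.
- trace(query, camera): "mask" (420x560 bool, what is visible of it).
- spot_point(query, camera): "centre" ([x, y, z] in mm, in world coordinates, good to about 4 mm: a listed point, or the origin of a listed thing).
The state is a dict: "t": time; "qpos": joint angles; "joint_velocities": joint speeds; "tau": joint torques, N m; "tool_pos": TCP position; "eef_rot": TCP orientation; "force": force on the tool from outside, world axes, zero at the start; "torque": the same for the moment, N m; "opening": finger opening in mm; "finger_force": force on a finger pad.
Only numpy, scipy, OpenCV 4.12 (cv2) and the standard library are available. Lean on these libraries where they do the work, as an engineer would, in place of code of your own. Each camera call takes 0.05 s, during which the arm holds its last target. There are 200 camera calls.

## Working session

There is one attempt and no reset: what is moved stays moved. The work goes in short steps, Python scripts to look and compute and a tool call to move; the robot and the scene stay as the last step left them, time stands still between calls to the robot, and variables do not carry over. Pictures are saved under pics/ and viewed, at most 10 in all, crops included, and the job is handed in when it is done.

Besides the shell and the picture viewer there is one more tool, called after ">>>" as name(argument=value, ...) on one line, values as JSON. step_arm: Moves the arm, as the interface text tells. Its arguments: {"type":"object","properties":{"moves":{"type":"array"},"squeeze":{"type":"number"}},"required":["moves"]}

```bash
mkdir -p pics
cat > h.py <<'E'
import numpy as np,cv2
from plant import telemetry,get_image,calibration,workorder,trace,spot_point
def save(c,f):
    im=get_image(c); cv2.imwrite('pics/'+f,im[:,:,::-1]); return im
def spots(c,names):
    for n in names:
        print(c,n,[(np.round(d['centre']).tolist(),round(d['p'],2)) for d in spot_point(n,c)][:3])
def st():
    s=telemetry.sense(); print(s['t'],np.round(s['tool_pos'],1),np.round(s['eef_rot'],3).tolist(),np.round(s['force'],1),round(s['opening'],1),s['finger_force'],np.round(s['qpos'],2))
E
python3 - <<'E'
from h import *
st()
a=save('scene','s1.png');b=save('side','d1.png')
for c in('scene','side'):
    spots(c,['blue_press','black_press','stand','case_holder','case_back_top','rest_pad','loupe','tweezers','screwdriver','jar'])
st()
E
```

```text
0.0 [ 175.5 -599.3  230.5] [[0.96, 0.281, -0.0], [0.281, -0.96, 0.002], [0.0, -0.002, -1.0]] [ 0.2 -0.6  0.7] 85.4 0.0 [-1.31  0.42  1.63  0.    1.09 -0.02]
scene blue_press [([587.0, 80.0, 44.0], 0.96), ([526.0, 172.0, -2.0], 0.77)]
scene black_press [([611.0, 225.0, 51.0], 0.83)]
scene stand [([659.0, 143.0, -2.0], 0.94)]
scene case_holder [([536.0, -273.0, 2.0], 0.74)]
scene case_back_top [([535.0, -270.0, 38.0], 0.62)]
scene rest_pad [([499.0, -73.0, -2.0], 0.95), ([388.0, -30.0, 2.0], 0.79)]
scene loupe [([359.0, 285.0, -2.0], 0.74)]
scene tweezers [([666.0, -63.0, 1.0], 0.65)]
scene screwdriver [([670.0, -235.0, 3.0], 0.74)]
scene jar [([686.0, -400.0, -2.0], 0.6), ([537.0, -270.0, 37.0], 0.52)]
side blue_press [([529.0, 169.0, -1.0], 0.93), ([608.0, 226.0, 47.0], 0.45)]
side black_press [([610.0, 228.0, 49.0], 0.94)]
side stand [([660.0, 146.0, -0.0], 0.98)]
side case_holder [([538.0, -274.0, 0.0], 0.59), ([536.0, -275.0, 43.0], 0.33)]
side case_back_top [([537.0, -273.0, 44.0], 0.64)]
side rest_pad [([500.0, -75.0, -2.0], 0.82), ([383.0, -28.0, 1.0], 0.78), ([685.0, -402.0, -1.0], 0.69)]
side loupe [([352.0, 288.0, 0.0], 0.71)]
side tweezers [([672.0, -236.0, -1.0], 0.69), ([672.0, -55.0, 1.0], 0.44)]
side screwdriver [([675.0, -236.0, -0.0], 0.74)]
side jar [([687.0, -404.0, 0.0], 0.47)]
1.1 [ 175.6 -599.8  231.3] [[0.96, 0.281, -0.0], [0.281, -0.96, -0.0], [-0.0, 0.0, -1.0]] [-0.  -0.5 -0.2] 85.4 0.0 [-1.3   0.42  1.63 -0.    1.09 -0.02]
```

```bash
ls; python3 -c "
import cv2;a=cv2.imread('pics/s1.png');b=cv2.imread('pics/d1.png');print(a.shape)"
```

```text
h.py
pics
(420, 560, 3)
```

View pics/s1.png

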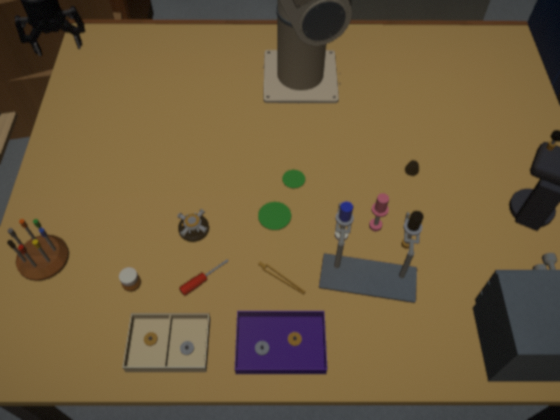

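View pics/d1.png

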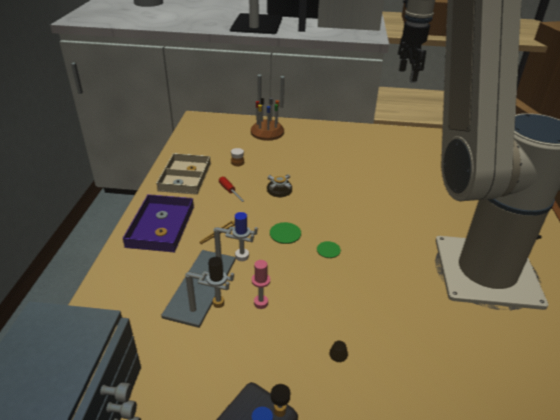

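The scene shows the blue press on its hook at about (345,215), the black press at (414,228), and a pink look-alike standing at (380,212). The watch holder is at (193,225), the large pad at (275,215) and the small pad at (293,179). The networks agree with the picture across both views. I'll move now and look at the watch with the wrist camera on the way.

>>> step_arm(moves=[[[1,-0.85,0,0,1],[1,-0.85,0,0,1],[1,-0.85,0,0,1],[1,-0.85,0,0,1],[1,-0.85,0,0,1],[1,-0.85,0,0,1],[1,-0.85,0,0,1],[1,-0.85,0,0,1],[1,-0.85,0,0,1],[1,-0.85,0,0,1],[1,-0.85,0,0,1],[1,-0.85,0,0,1]]], squeeze=60)

```text
t: 2.6
tool_pos: [392.5, -269.9, 231.5]
eef_rot: [[0.96, 0.281, 0.0], [0.281, -0.96, -0.0], [0.0, 0.0, -1.0]]
force: [-0.2, -0.4, 0.6]
opening: 85.2
finger_force: 0.0
```

```bash
cat >> h.py <<'E'
def proj(c,p,C=None):
    C=C or calibration(c); K=np.array(C['camera_matrix']);T=np.array(C['world_to_cam'])
    q=T@np.r_[p,1]; v=K@[q[0],-q[1],-q[2]]; return v[:2]/v[2]
def ray(c,uv,C=None):
    C=C or calibration(c); K=np.array(C['camera_matrix']);T=np.array(C['world_to_cam'])
    d=np.linalg.solve(K,[uv[0],uv[1],1]); d=T[:3,:3].T@[d[0],-d[1],-d[2]]; return -T[:3,:3].T@T[:3,3],d
def atz(c,uv,z,C=None):
    o,d=ray(c,uv,C); return o+d*(z-o[2])/d[2]
E
python3 - <<'E'
from h import *
st(); C=calibration('wrist'); print({k:np.round(v,2).tolist() for k,v in C.items() })
o,d=ray('wrist',(280,210),C);print(o,d)
save('wrist','w1.png'); spots('wrist',['case_back_top','case_holder','rest_pad']); 
for p in([537,-272,36],[500,-74,6]): print(proj('wrist',p,C))
E
```

```text
2.6 [ 392.5 -269.9  231.5] [[0.96, 0.281, 0.0], [0.281, -0.96, -0.0], [0.0, 0.0, -1.0]] [-0.2 -0.4  0.6] 85.2 0.0 [-0.63  0.2   1.95  0.    0.99  0.66]
{'camera_matrix': [[355.46, 0.0, 275.17], [0.0, 355.46, 207.43], [0.0, 0.0, 1.0]], 'world_to_cam': [[0.28, -0.96, 0.0, -368.55], [0.91, 0.27, -0.33, -242.22], [0.31, 0.09, 0.94, -480.24], [0.0, 0.0, 0.0, 1.0]]}
[ 474.25043501 -245.10603251  374.36020464] [-0.31745245 -0.10740847 -0.94229753]
wrist case_back_top [([532.0, -272.0, 45.0], 0.8)]
wrist case_holder [([539.0, -273.0, -3.0], 0.6)]
wrist rest_pad [([383.0, -24.0, -2.0], 0.97)]
[326.07655477  18.46387119]
[102.81805156  -0.4755886 ]
```

View pics/w1.png

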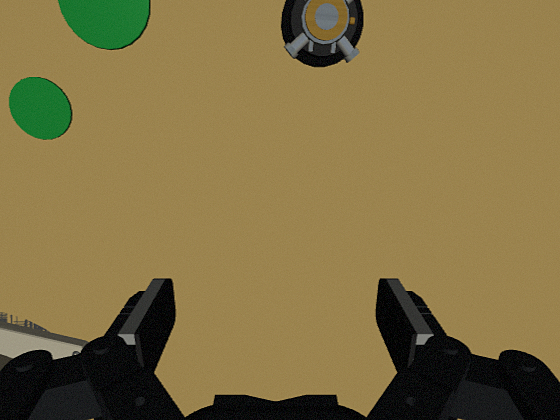

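The wrist view shows the case back centred near (325,18), where the estimate (537,-272) projects, so that estimate holds. On to the press.

>>> step_arm(moves=[[[0.5,-1,0,0,1],[0.5,-1,0,0,1],[0.5,-1,0,0,1],[0.5,-1,0,0,1],[0.5,-1,0,0,1],[0.5,-1,0,0,1],[0.5,-1,0,0,1],[0.5,-1,0,0,1],[0.5,-1,0,0,1],[0.5,-1,0,0,1],[0.5,-1,0,0,1],[0.5,-1,0,0,1]]])

```text
t: 4.3
tool_pos: [452.0, 59.1, 231.4]
eef_rot: [[0.96, 0.28, 0.0], [0.28, -0.96, -0.0], [0.0, 0.0, -1.0]]
force: [-0.3, 0.7, -0.5]
opening: 85.4
finger_force: 0.0
```

>>> step_arm(moves=[[[0,0,-0.8,1,1],[0,0,-0.8,1,1],[0,-0.4,0,1,1],[0,-0.4,0,1,1],[0,-0.2,0,1,1],[0,0,0,0,1]]])

```text
t: 5.05
tool_pos: [450.8, 83.5, 271.4]
eef_rot: [[0.989, -0.151, 0.0], [-0.151, -0.989, -0.0], [0.0, 0.0, -1.0]]
force: [0.1, -0.0, -0.2]
opening: 85.4
finger_force: 0.0
```

Run:
```python
from h import *
st(); C=calibration('wrist')
im=save('wrist','w2.png'); spots('wrist',['blue_press','black_press','stand'])
def blob(c,im):
    h=cv2.cvtColor(im,cv2.COLOR_RGB2HSV); m=cv2.inRange(h,(112,150,60),(128,255,255))
    n,l,s,ce=cv2.connectedComponentsWithStats(m)
    for i in np.argsort(-s[1:,4])[:4]+1: print(c,s[i],ce[i].round(1))
blob('wrist',im)
for z in(50,128,172): print(z,proj('wrist',[587,80,z],C))
for c,f in(('scene','s1.png'),('side','d1.png')):
    blob(c,cv2.imread('pics/'+f)[:,:,::-1].copy()); print([proj(c,[587,80,z]).round(1) for z in (128,150,172)])
```

```text
5.05 [450.8  83.5 271.4] [[0.989, -0.151, 0.0], [-0.151, -0.989, -0.0], [0.0, 0.0, -1.0]] [ 0.1 -0.  -0.2] 85.4 0.0 [ 0.16  0.12  1.94 -0.    1.07  1.88]
wrist blue_press [([592.0, 82.0, 52.0], 0.96), ([531.0, 176.0, 1.0], 0.77)]
wrist black_press [([606.0, 226.0, 51.0], 0.83)]
wrist stand []
wrist [224   0  44  22 559] [245.2   8.7]
50 [257.70170276  26.39017709]
128 [252.66227871   9.68163533]
172 [248.27660322  -4.85936009]
scene [341 203  11   9  79] [346.1 207. ]
scene [ 41 230   1   1   1] [ 41. 230.]
[array([343.5, 216.5]), array([344.5, 210.9]), array([345.6, 205.2])]
side [235 213  11   7  67] [240.4 216.1]
side [257 407   4   2   4] [258.5 407.2]
side [252 411   3   3   4] [253.  411.8]
side [268 107   2   2   3] [268.3 107.3]
[array([240.6, 230.1]), array([240.3, 222.4]), array([240.1, 214.5])]
```

View pics/w2.png

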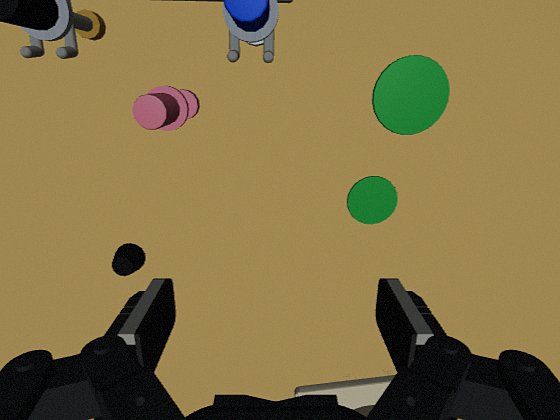

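The wrist view has the blue head at (247,8) cut by the top edge, with the prong tips at (233,57) and (268,57) running parallel to the tool's x axis. I'll move closer for a second view.

>>> step_arm(moves=[[[1,-0.3,0,0,1],[1,-0.3,0,0,1],[1,-0.2,0,0,1],[0.2,0,0,0,1],[0,0,0,0,1]]])

```text
t: 5.88
tool_pos: [532.1, 91.6, 270.9]
eef_rot: [[0.989, -0.151, -0.001], [-0.151, -0.989, -0.0], [-0.001, 0.0, -1.0]]
force: [0.3, -0.2, -1.2]
opening: 85.0
finger_force: 0.0
```

Run:
```python
from h import *
C0=calibration('wrist')
st(); C=calibration('wrist')
im=save('wrist','w3.png'); spots('wrist',['blue_press','black_press'])
h=cv2.cvtColor(im,cv2.COLOR_RGB2HSV); m=cv2.inRange(h,(112,120,40),(130,255,255))
n,l,s,ce=cv2.connectedComponentsWithStats(m)
for i in np.argsort(-s[1:,4])[:3]+1: print(s[i],ce[i].round(1))
for p in ([587,80],[590,82]): print([proj('wrist',[*p,z],C).round(1) for z in(50,128,172)])
```

```text
5.875 [532.1  91.6 270.9] [[0.989, -0.151, -0.001], [-0.151, -0.989, -0.0], [-0.001, 0.0, -1.0]] [ 0.3 -0.2 -1.2] 85.0 0.0 [ 0.15  0.25  1.78 -0.    1.11  1.87]
wrist blue_press [([531.0, 176.0, 2.0], 0.86), ([588.0, 82.0, 54.0], 0.74)]
wrist black_press [([609.0, 229.0, 52.0], 0.82)]
[ 259  106   40   45 1070] [278.5 127.8]
[array([279.3, 114.6]), array([280.4, 122.8]), array([281.3, 129.7])]
[array([276.8, 111.9]), array([277.3, 119.4]), array([277.7, 125.7])]
```

View pics/w3.png

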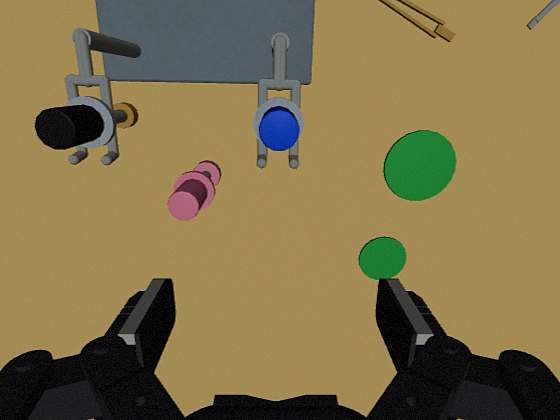

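The head's top shows at (279,129), which puts its axis at about (587.5, 81.3) with the top near z 172. That agrees with the stand geometry. Now I'll descend and grip.

>>> step_arm(moves=[[[0.75,0.07,0,0,1],[0.75,0,0,0,1],[0.75,0,0,0,1],[0,0,0.6,0,1],[0,0,0.9,0,1],[0,0,0.9,0,1],[0,0,0.9,0,1],[0,0,0.9,0,1],[0,0,0.7,0,1],[0,0,0.4,0,1],[0,0,0,0,1]]])

```text
t: 7.4
tool_pos: [587.5, 81.6, 138.1]
eef_rot: [[0.989, -0.151, -0.001], [-0.151, -0.989, -0.0], [-0.001, 0.0, -1.0]]
force: [0.3, -0.1, -0.3]
opening: 85.4
finger_force: 0.0
```

>>> step_arm(moves=[[[0,0,0,0,-0.2],[0,0,0,0,-0.6],[0,0,0,0,-1],[0,0,0,0,-1],[0,0,0,0,-1],[0,0,0,0,-1]]], squeeze=70)

```text
t: 8.15
tool_pos: [588.3, 81.7, 139.5]
eef_rot: [[0.989, -0.151, 0.001], [-0.151, -0.989, 0.0], [0.001, -0.0, -1.0]]
force: [-1.3, -1.9, 5.8]
opening: 26.2
finger_force: 68.6
```

>>> step_arm(moves=[[[0,0,-0.3,0,-1],[0,0,-0.4,0,-1],[0,0,-0.5,0,-1],[0,0,-0.4,0,-1],[0,0,0,0,-1]]])

```text
t: 8.78
tool_pos: [588.7, 81.8, 180.1]
eef_rot: [[0.989, -0.151, 0.002], [-0.151, -0.989, 0.0], [0.002, -0.001, -1.0]]
force: [0.8, 0.0, -2.4]
opening: 26.6
finger_force: 68.9
```

Run:
```python
from h import *
st(); C=calibration('wrist')
a=save('wrist','w4.png');b=save('side','d4.png')
cv2.imwrite('pics/m4.png',np.hstack([cv2.resize(a[:,:,::-1],(400,300)),cv2.resize(b[180:300,170:330,::-1],(400,300))]))
spots('side',['blue_press'])
```

```text
8.775 [588.7  81.8 180.1] [[0.989, -0.151, 0.002], [-0.151, -0.989, 0.0], [0.002, -0.001, -1.0]] [ 0.8  0.  -2.4] 26.6 68.9414370059967 [0.12 0.44 1.74 0.   0.96 1.84]
side blue_press [([589.0, 82.0, 90.0], 0.92), ([530.0, 171.0, 1.0], 0.91)]
```

View pics/m4.png

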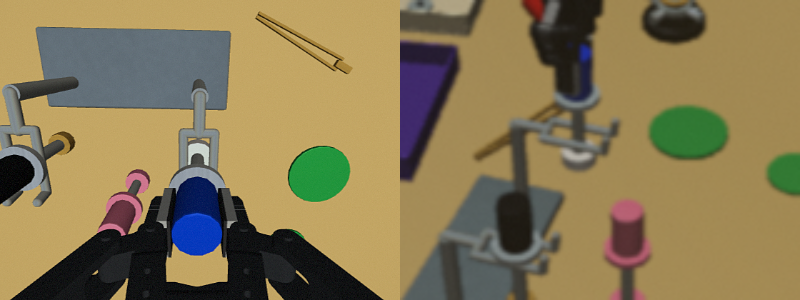

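The wrist and side views show the press gripped straight, with the collar well above the prongs. Next I'll draw it out and carry it towards the watch.

>>> step_arm(moves=[[[-0.5,0,0,0,-1],[-0.9,0,0,0,-1],[-1,0,0,0,-1],[-1,0,0,0,-1],[-0.6,0,0,0,-1],[0,0.3,0,0,-1],[0,0.7,0,0,-1],[0,1,0,0,-1],[0,1,0,0,-1],[0,1,0,0,-1],[0,1,0,0,-1],[0,1,0,0,-1]]])

```text
t: 10.42
tool_pos: [466.8, -53.7, 178.9]
eef_rot: [[0.988, -0.152, 0.001], [-0.152, -0.988, -0.0], [0.001, 0.0, -1.0]]
force: [0.0, -0.7, -2.7]
opening: 26.4
finger_force: 69.1
```

>>> step_arm(moves=[[[0,1,0,0,-1],[0,1,0,0,-1],[0,1,0,0,-1],[0,1,0,0,-1],[0,1,0,0,-1],[0,1,0,0,-1],[0,1,0,0,-1],[0.3,0.9,0,0,-1],[0.2,0.4,0,0,-1],[0,0,0,0,-1],[0,0,0,0,-1]]])

```text
t: 11.8
tool_pos: [447.3, -257.9, 178.6]
eef_rot: [[0.989, -0.151, -0.001], [-0.151, -0.989, 0.001], [-0.001, -0.001, -1.0]]
force: [-1.4, 0.6, -3.0]
opening: 26.1
finger_force: 69.1
```

Run:
```python
from h import *
st(); C=calibration('wrist')
im=save('wrist','w5.png'); cv2.imwrite('pics/m5.png',cv2.resize(im[:,:,::-1],(784,588)))
spots('wrist',['case_back_top','case_holder','rest_pad'])
for n in('case_back_top','case_holder'):
    t=trace(n,'wrist')
    for d in t[:1]:
        m=d['mask'].astype(np.uint8); c=max(cv2.findContours(m,0,2)[0],key=cv2.contourArea); print(n,d['p'],m.sum(),cv2.fitEllipse(c),cv2.boundingRect(c))
for z in(0,33,36,39): print(z,proj('wrist',[537,-272,z],C).round(1))
spots('side',['blue_press']);spots('scene',['blue_press','case_back_top'])
```

```text
11.8 [ 447.3 -257.9  178.6] [[0.989, -0.151, -0.001], [-0.151, -0.989, 0.001], [-0.001, -0.001, -1.0]] [-1.4  0.6 -3. ] 26.1 69.11089539527893 [-0.55  0.34  1.91  0.    0.9   1.18]
wrist case_back_top [([532.0, -270.0, 42.0], 0.93)]
wrist case_holder [([537.0, -270.0, -2.0], 0.59)]
wrist rest_pad [([500.0, -74.0, 2.0], 0.86), ([385.0, -26.0, -2.0], 0.79)]
case_back_top 0.89 1902 ((276.3118896484375, 74.19255065917969), (47.02543258666992, 49.836082458496094), 162.771728515625) (253, 49, 48, 51)
case_holder 0.61 7843 ((276.30169677734375, 72.81634521484375), (98.88459777832031, 106.1549072265625), 3.84912109375) (224, 17, 104, 112)
0 [277.   76.7]
33 [277.2  75.9]
36 [277.2  75.8]
39 [277.2  75.7]
side blue_press [([589.0, 82.0, 90.0], 0.92), ([530.0, 171.0, 1.0], 0.91)]
scene blue_press [([587.0, 80.0, 44.0], 0.96), ([526.0, 172.0, -2.0], 0.77)]
scene case_back_top [([535.0, -270.0, 38.0], 0.62)]
```

View pics/m5.png

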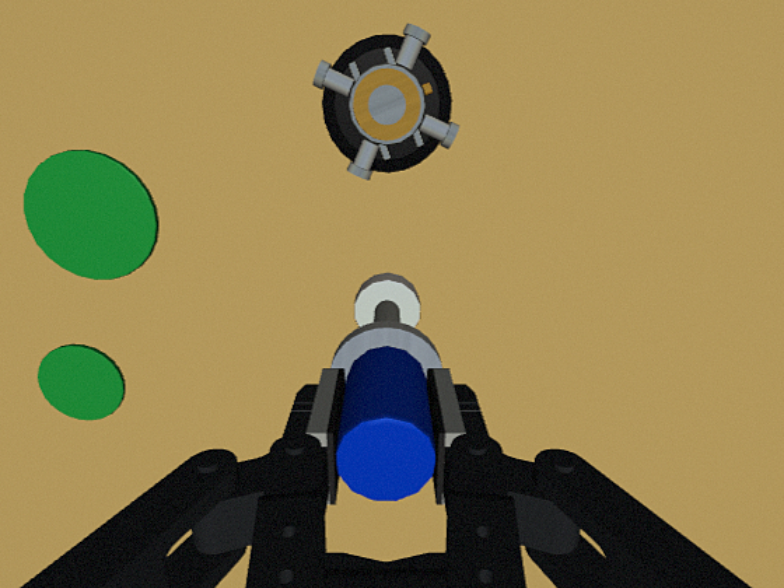

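The case back shows at (276,74) in raw pixels, within 1–2 mm of the estimate, and the press hangs symmetric in the grip. I'll go over it and come down carefully.

>>> step_arm(moves=[[[0.6,0,0,0,-1],[1,0,0,0,-1],[1,0,0,0,-1],[0.7,0,0,0,-1],[0.38,0,0,0,-1],[0,0,0.4,0,-1],[0,0,0.6,0,-1],[0,0,0.4,0,-1],[0,0,0.2,0,-1],[0,0,0,0,-1],[0,0,0,0,-1]]])

```text
t: 13.62
tool_pos: [538.7, -272.6, 139.2]
eef_rot: [[0.989, -0.151, 0.001], [-0.151, -0.989, -0.0], [0.001, 0.0, -1.0]]
force: [-0.0, 0.5, -2.2]
opening: 26.2
finger_force: 69.1
```

Run:
```python
from h import *
st(); C=calibration('wrist')
im=save('wrist','w6.png'); b=save('side','d6.png')
cv2.imwrite('pics/m6.png',np.hstack([cv2.resize(im[80:380,100:500,::-1],(400,300)),cv2.resize(b[130:220,220:340,::-1],(400,300),interpolation=2)]))
p=telemetry.sense()['tool_pos']
for z in(50,63): print(z,proj('wrist',[p[0],p[1],z],C)-[100,80])
print(proj('wrist',[538,-271,36],C)-[100,80])
spots('wrist',['blue_press','case_back_top']);spots('side',['blue_press','case_back_top'])
```

```text
13.625 [ 538.7 -272.6  139.2] [[0.989, -0.151, 0.001], [-0.151, -0.989, -0.0], [0.001, 0.0, -1.0]] [-0.   0.5 -2.2] 26.2 69.11980748176575 [-0.49  0.51  1.74 -0.    0.89  1.23]
50 [176.6130615  133.47862012]
63 [176.69529982 140.24391519]
[174.5707126 128.1911109]
wrist blue_press [([537.0, -268.0, 51.0], 0.61)]
wrist case_back_top [([532.0, -270.0, 39.0], 0.81)]
side blue_press [([527.0, 172.0, -1.0], 0.83), ([537.0, -272.0, 51.0], 0.68)]
side case_back_top [([534.0, -275.0, 44.0], 0.5)]
```

View pics/m6.png

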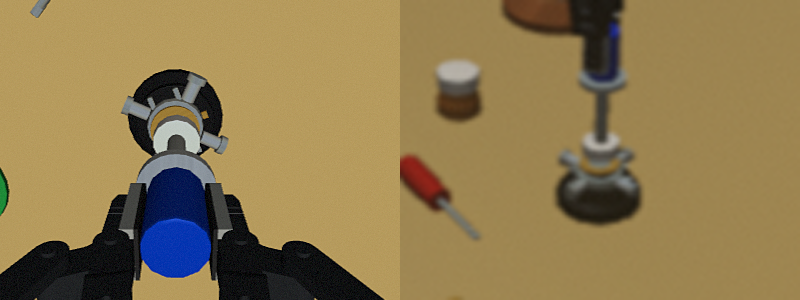

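The die at crop position (176,133) stands over the disc, about 1 mm to its right. I'll nudge it and press in small steps.

>>> step_arm(moves=[[[0,-0.05,0.1,0,-1],[0,0,0.1,0,-1],[0,0,0.08,0,-1],[0,0,0.04,0,-1],[0,0,0,0,-1]]])

```text
t: 14.55
tool_pos: [538.7, -271.1, 130.8]
eef_rot: [[0.989, -0.151, -0.0], [-0.151, -0.989, 0.0], [-0.0, -0.0, -1.0]]
force: [0.1, 0.3, -1.7]
opening: 26.3
finger_force: 69.2
```

>>> step_arm(moves=[[[0,0,0.03,0,-1],[0,0,0.03,0,-1],[0,0,0,0,-1]]])

```text
t: 14.92
tool_pos: [538.7, -271.2, 129.5]
eef_rot: [[0.989, -0.151, 0.0], [-0.151, -0.989, 0.0], [0.0, -0.0, -1.0]]
force: [-1.2, 1.5, 1.7]
opening: 26.4
finger_force: 69.7
```

Contact. I'll continue down gradually.

>>> step_arm(moves=[[[0,0,0.04,0,-1],[0,0,0.04,0,-1],[0,0,0,0,-1]]])

```text
t: 15.3
tool_pos: [538.8, -271.2, 127.6]
eef_rot: [[0.989, -0.151, 0.0], [-0.151, -0.989, -0.0], [0.0, 0.0, -1.0]]
force: [-0.2, 1.0, 5.7]
opening: 26.2
finger_force: 70.0
```

>>> step_arm(moves=[[[0,0,0.04,0,-1],[0,0,0.02,0,-1],[0,0,0,0,-1]]])

```text
t: 15.68
tool_pos: [538.8, -271.2, 126.0]
eef_rot: [[0.989, -0.151, 0.0], [-0.151, -0.989, -0.0], [0.0, 0.0, -1.0]]
force: [-1.3, 1.2, 4.9]
opening: 26.3
finger_force: 70.0
```

>>> step_arm(moves=[[[0,0,0.03,0,-1],[0,0,0,0,-1]]])

```text
t: 15.92
tool_pos: [538.9, -271.2, 125.5]
eef_rot: [[0.989, -0.151, 0.001], [-0.151, -0.989, -0.0], [0.001, 0.0, -1.0]]
force: [-1.4, 2.0, 6.3]
opening: 26.3
finger_force: 70.2
```

>>> step_arm(moves=[[[0,0,0.03,0,-1],[0,0,0,0,-1]]])

```text
t: 16.18
tool_pos: [539.1, -271.4, 125.4]
eef_rot: [[0.989, -0.151, 0.001], [-0.151, -0.989, -0.0], [0.001, 0.0, -1.0]]
force: [-1.6, 2.2, 11.1]
opening: 26.2
finger_force: 70.8
```

>>> step_arm(moves=[[[0,0,0.03,0,-1],[0,0,0,0,-1]]])

```text
t: 16.42
tool_pos: [539.4, -271.4, 125.4]
eef_rot: [[0.989, -0.151, 0.002], [-0.151, -0.989, -0.001], [0.002, 0.0, -1.0]]
force: [-3.5, 2.4, 16.5]
opening: 26.3
finger_force: 71.3
```

>>> step_arm(moves=[[[0,0,0.03,0,-1],[0,0,0,0,-1],[0,0,0,0,-1]]])

```text
t: 16.8
tool_pos: [539.6, -271.5, 125.3]
eef_rot: [[0.989, -0.151, 0.002], [-0.151, -0.989, -0.001], [0.002, 0.001, -1.0]]
force: [-4.9, 4.1, 21.3]
opening: 26.2
finger_force: 71.9
```

It is at a hard stop: the height holds at 125.4 mm (predicted 36 + 89.5) while the force rises to 21 N. I'll lift off and carry the press over to the pad.

>>> step_arm(moves=[[[0,0,-0.3,0,-1],[0,0,-0.6,0,-1],[0,0,-0.8,0,-1],[0,0,-0.6,0,-1],[0,0,0,0,-1]]])

```text
t: 17.42
tool_pos: [539.4, -271.6, 181.7]
eef_rot: [[0.989, -0.151, 0.002], [-0.151, -0.989, -0.001], [0.003, 0.001, -1.0]]
force: [0.2, 0.1, -2.1]
opening: 26.6
finger_force: 69.2
```

>>> step_arm(moves=[[[-0.2,-0.4,0,0,-1],[-0.3,-0.9,0,0,-1],[-0.4,-1,0,0,-1],[-0.4,-1,0,0,-1],[-0.4,-1,0,0,-1],[-0.4,-1,0,0,-1],[-0.3,-1,0,0,-1],[-0.2,-0.8,0,0,-1],[-0.14,-0.48,0,0,-1],[0,0,0.6,0,-1],[0,0,0.6,0,-1],[0,0,0,0,-1]]])

```text
t: 18.92
tool_pos: [498.2, -73.8, 148.4]
eef_rot: [[0.988, -0.152, -0.004], [-0.152, -0.988, 0.001], [-0.004, 0.0, -1.0]]
force: [-0.6, -0.1, -2.6]
opening: 26.2
finger_force: 69.2
```

Run:
```python
from h import *
st(); C=calibration('wrist')
a=save('wrist','w7.png'); s=save('side','d7.png'); b=save('scene','s7.png')
cv2.imwrite('pics/m7.png',np.vstack([np.hstack([cv2.resize(a[:,:,::-1],(400,300)),cv2.resize(s[150:300,220:420,::-1],(400,300),interpolation=2)]),np.hstack([cv2.resize(b[190:265,150:250,::-1],(400,300),interpolation=2),cv2.resize(s[165:205,250:303,::-1],(400,300),interpolation=2)])]))
spots('side',['blue_press','case_back_top','rest_pad']);spots('scene',['rest_pad','case_back_top'])
spots('wrist',['blue_press','rest_pad','case_back_top'])
```

```text
18.925 [498.2 -73.8 148.4] [[0.988, -0.152, -0.004], [-0.152, -0.988, 0.001], [-0.004, 0.0, -1.0]] [-0.6 -0.1 -2.6] 26.2 69.24577832221985 [-0.17  0.37  1.95 -0.    0.82  1.55]
side blue_press [([530.0, 170.0, -1.0], 0.56), ([497.0, -72.0, 63.0], 0.55)]
side case_back_top [([535.0, -272.0, 42.0], 0.6)]
side rest_pad [([388.0, -29.0, 4.0], 0.75), ([503.0, -75.0, -1.0], 0.65), ([684.0, -400.0, -0.0], 0.19)]
scene rest_pad [([385.0, -27.0, -0.0], 0.81), ([500.0, -78.0, -2.0], 0.77)]
scene case_back_top [([540.0, -273.0, 34.0], 0.59)]
wrist blue_press [([495.0, -75.0, 60.0], 0.61)]
wrist rest_pad []
wrist case_back_top [([534.0, -272.0, 36.0], 0.57)]
```

View pics/m7.png

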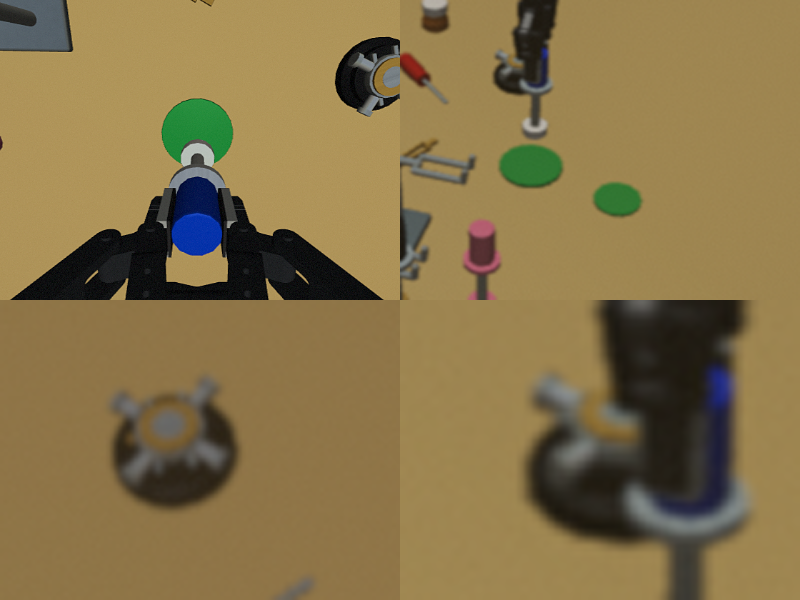

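The press is centred over the large pad, and the case back looks level in its holder. Now I'll lower it.

>>> step_arm(moves=[[[0.08,0,0.4,0,-1],[0,0,0.5,0,-1],[0,0,0.5,0,-1],[0,0,0.35,0,-1],[0,0,0.12,0,-1],[0,0,0,0,-1],[0,0,0,0,-1]]])

```text
t: 20.35
tool_pos: [501.8, -73.9, 103.9]
eef_rot: [[0.989, -0.151, 0.001], [-0.151, -0.989, -0.0], [0.001, 0.0, -1.0]]
force: [-0.2, -0.0, -1.7]
opening: 26.5
finger_force: 69.2
```

>>> step_arm(moves=[[[0,0,0.05,0,-1],[0,0,0.05,0,-1],[0,0,0,0,-1]]])

```text
t: 20.72
tool_pos: [501.5, -73.8, 101.1]
eef_rot: [[0.989, -0.151, -0.0], [-0.151, -0.989, 0.0], [-0.0, 0.0, -1.0]]
force: [0.6, -0.2, -3.2]
opening: 26.4
finger_force: 69.2
```

>>> step_arm(moves=[[[0,0,0.06,0,-1],[0,0,0.06,0,-1],[0,0,0.06,0,-1],[0,0,0,0,-1],[0,0,0,0,-1]]])

```text
t: 21.35
tool_pos: [501.6, -73.8, 96.6]
eef_rot: [[0.989, -0.151, 0.0], [-0.151, -0.989, -0.0], [0.0, 0.0, -1.0]]
force: [-0.3, 0.2, -1.9]
opening: 25.9
finger_force: 69.2
```

>>> step_arm(moves=[[[0,0,0.04,0,-1],[0,0,0,0,-1],[0,0,0,0,-1]]])

```text
t: 21.72
tool_pos: [501.6, -73.9, 95.7]
eef_rot: [[0.989, -0.151, 0.0], [-0.151, -0.989, -0.0], [0.0, 0.0, -1.0]]
force: [-0.9, 0.1, -1.1]
opening: 26.1
finger_force: 69.8
```

>>> step_arm(moves=[[[0,0,0.04,0,-1],[0,0,0,0,-1],[0,0,0,0,-1]]])

```text
t: 22.1
tool_pos: [502.1, -73.9, 95.6]
eef_rot: [[0.989, -0.151, 0.001], [-0.151, -0.989, -0.0], [0.001, 0.0, -1.0]]
force: [-2.4, 0.1, 9.8]
opening: 26.1
finger_force: 71.0
```

The press is seated on the pad. I'll ease off and release.

>>> step_arm(moves=[[[0,0,-0.03,0,-1],[0,0,0,0,-0.35],[0,0,0,0,-0.25],[0,0,0,0,-0.1],[0,0,0,0,0.2],[0,0,0,0,0.6],[0,0,0,0,1],[0,0,0,0,1],[0,0,0,0,1],[0,0,0,0,1]]], squeeze=20)

```text
t: 23.35
tool_pos: [501.5, -73.8, 95.3]
eef_rot: [[0.989, -0.151, 0.0], [-0.151, -0.989, -0.0], [0.0, 0.0, -1.0]]
force: [-0.6, 0.2, 0.2]
opening: 85.3
finger_force: 0.0
```

>>> step_arm(moves=[[[0,0,-0.3,0,1],[0,0,-0.6,0,1],[0,0,-0.8,0,1],[0,0,-1,0,1],[0,0,-1,0,1],[0,0,-1,0,1],[0,0,-0.8,0,1],[-1,0,0,0,1],[-1,0,0,0,1],[0,0,0,0,1],[0,0,0,0,1]]])

```text
t: 24.72
tool_pos: [453.2, -66.4, 233.8]
eef_rot: [[0.989, -0.151, 0.002], [-0.151, -0.989, -0.0], [0.002, 0.0, -1.0]]
force: [1.5, 0.5, 0.7]
opening: 85.3
finger_force: 0.0
```

Run:
```python
from h import *
st()
a=save('wrist','w8.png'); s=save('side','d8.png'); b=save('scene','s8.png')
cv2.imwrite('pics/m8.png',np.hstack([cv2.resize(a[:,:,::-1],(400,300)),cv2.resize(s[150:300,180:380,::-1],(400,300),interpolation=2)]))
for c in('side','scene','wrist'): spots(c,['blue_press','case_back_top','black_press','rest_pad'])
spots('scene',['loupe','tweezers','screwdriver','jar'])
```

```text
24.725 [453.2 -66.4 233.8] [[0.989, -0.151, 0.002], [-0.151, -0.989, -0.0], [0.002, 0.0, -1.0]] [1.5 0.5 0.7] 85.3 0.0 [-0.17  0.17  1.99  0.    0.98  1.55]
side blue_press [([500.0, -72.0, 10.0], 0.88), ([530.0, 172.0, 1.0], 0.58)]
side case_back_top [([536.0, -276.0, 41.0], 0.38)]
side black_press [([610.0, 227.0, 46.0], 0.81)]
side rest_pad [([503.0, -76.0, 1.0], 0.84), ([385.0, -30.0, 3.0], 0.51), ([687.0, -399.0, -2.0], 0.38)]
scene blue_press [([527.0, 171.0, 0.0], 0.71), ([502.0, -75.0, 4.0], 0.59)]
scene case_back_top [([536.0, -272.0, 36.0], 0.54)]
scene black_press [([609.0, 228.0, 48.0], 0.58), ([666.0, -63.0, 1.0], 0.41)]
scene rest_pad [([500.0, -72.0, -3.0], 0.9), ([388.0, -28.0, 1.0], 0.68)]
wrist blue_press [([532.0, 177.0, 2.0], 0.62), ([503.0, -73.0, 7.0], 0.6)]
wrist case_back_top [([533.0, -271.0, 36.0], 0.78)]
wrist black_press [([534.0, -271.0, 36.0], 0.38)]
wrist rest_pad [([499.0, -74.0, 2.0], 0.84), ([384.0, -28.0, 1.0], 0.55)]
scene loupe [([358.0, 287.0, -0.0], 0.74)]
scene tweezers [([663.0, -60.0, 1.0], 0.74)]
scene screwdriver [([670.0, -233.0, 0.0], 0.62)]
scene jar [([687.0, -401.0, -1.0], 0.74)]
```

View pics/m8.png

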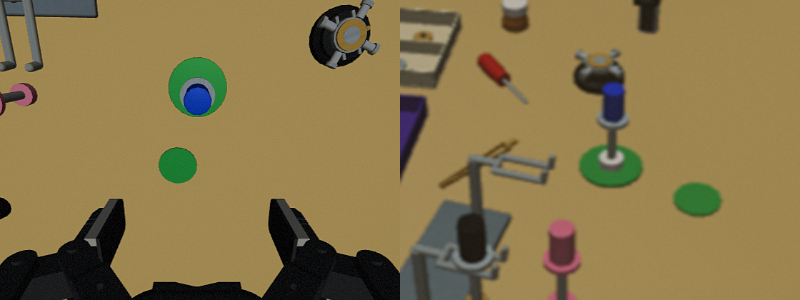

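The press stands upright in the middle of the large pad, the black press still hangs on its hook, and the case back reads about 36 mm and level.

```bash
python3 -c "
from h import *
print(workorder.finish_job())"
```

```text
the job is handed in; nothing more can be done
None
```

I handed the job in at about 25 s: the case back was pressed to its hard stop at about 21 N, the blue press stands upright and released on the large green pad, and the other items appear unmoved; no verdict was returned.

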